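# Put the cutter in service mode and hold its guide rod through both bushes

### The arm

A 6-joint arm with a two-finger parallel gripper is mounted at the origin on the work surface; the furniture and walls round the work are solid. World frame = base frame: x ahead of the robot, y to its left, z up, the work surface at z = 0. Lengths are in m, angles in rad, forces in N, time in s.
With the tool pointing down it reaches from about 0.25 to 0.725 m from the base axis. Payload 4 kg.
Tool frame: the origin (TCP) lies at the very end of the fingers, on their centre line; the grasp point (between the pads) lies 19 mm behind it; y points along the fingers, x is the direction in which the jaws open and shut, and the axes are right-handed (so a half turn about y gives the same grasp; the last joint's range is limited). The gripper opens to 85 mm and grips with 20 to 120 N. Pads are 22 mm wide; open, the fingers measure 114 mm over their backs; the gripper's body (76 mm by 85 mm) begins 54 mm behind the grasp point. The pads swing forward as they close: fully open they stand 13 mm farther back than shut.
Start: joints at [1.297, 0.241, 0.005, 1.335, 0, 1.571], TCP at [0.135, 0.481, 0.231] pointing down, gripper open.
Joint ranges: [-2.72, 2.72], [-1.05, 1.87], [-1.09, 1.28], [-1.99, 2.15], [-1.42, 1.44], [-3.14, 3.14]. Speed limits (rad/s): [2.79, 2.79, 3.14, 3.14, 3.14, 3.14].

### API

Orientations are given as a unit quaternion [w, x, y, z].
In Python, from workcell import readout, imaging, hand_in gives the robot as it stands. The module is installed in compiled form; this text tells all that it offers.
- The arm moves only by the tool jog_arm, never from a script. Its argument "targets" is a list of rows, each an object with "rotation": the turn, a rotation vector about the tool's x, y, z in degrees, a list of three; "translation": the shift along the tool's x, y, z in cm, a list of three; "fingers": the finger opening in cm, from 0 to 8.54. In form: [{"rotation": [wx, wy, wz], "translation": [dx, dy, dz], "fingers": fingers}, ...]. A call has 1 to 10 rows; each row shifts and turns the commanded pose from where the row before left it, along the tool's axes as they then stand; what a row does not reach is not made up. A row lasts 1/10 s, in which the tool goes at most 50 mm and 8.59 degrees, less where a joint would pass 70% of its speed; a pose out of reach is approached as far as the arm can. A call with a gripper value outside its range is refused whole. The fingers move at their own pace and stop on an object; "grip_force" is the grip in N (left out, the last holds). Time passes only in rows, so rows that do not move let the fingers close. It gives the time, the measured TCP pose, the force and the opening at its end, in the units of the state.
- readout.sense(): the state, without advancing time (a new reading comes with each control period).
- imaging.read_camera(name): name is "scene" or "top" or "wrist"; returns the picture (384x512x3 uint8, red, green, blue); there is no depth.
- imaging.camera_info(name): a dict with "camera_matrix" (3x3 intrinsics, pixels), "view" (4x4, takes a point from world to camera coordinates). Camera axes: x right, y down, z forward; pixel columns grow to the right and rows downward; lengths in m; the calibration is good to about 2 mm. A picture is of the moment at which its call begins: read the wrist's pose just before it. camera_info takes no time and is no camera call; for the wrist camera it gives the pose at the moment of the call.
- hand_in(): hands the job in, once; it reports no verdict.
The state is a dict: "clock": time; "qpos": joint angles; "qvel": joint speeds; "joint_torque": joint torques, N m; "ee_pos": TCP position; "orientation": TCP orientation; "force": force on the tool from outside, world axes, zero at the start; "moment": the same for the moment, N m; "opening": finger opening in m.
Only numpy, scipy, OpenCV 4.12 (cv2) and the standard library are available. Lean on these libraries where they do the work, as an engineer would, in place of code of your own. Each camera call takes 0.05 s, during which the arm holds its last target.

### The job

Get the vegetable cutter ready for refitting its guide rod: while the rod is still in its stand, press the red key, then the yellow key, then the blue key, each fully down and one at a time. Then take the guide rod by its black handle, bring it upright down through the upper brass bush and on through the lower one, and finish still holding it there, upright, with its lower end about halfway down the gap between the lower bush and the base plate, touching neither plate nor stand, so that a colleague can clip it from below. Leave the two cups and the tape roll where they are, and do not drop or lay down the rod.

Things in the scene. Friction and masses are not known exactly. Their poses are not given: they have to be found in the camera images.
- cutter: White and aluminium vegetable cutter, fixed. Origin on the table under its centre, z up, -x its front, +y its left. Base plate x -120 to 110, y +-150 mm, top 30 mm up. Cutting head x -8 to 98, y -28 to 138, 104 high (chute on top to 119). Guide column x 15 to 45, y -103 to -67, 124 high, arms to the bushes at x -30, y -85. Keys in a row at x -85, y 30, 75, 120 mm, in any colour order.
- upper_bush (a point): Centre of the mouth (top face) of the upper brass bush, 126 mm above the table. Both bushes share one vertical axis; each is 21 mm long, 21 mm outside diameter, bore 15 mm, its top 8 mm flared to a 24 mm wide mouth (30 mm outside). The upper one spans 105 to 126 mm above the table.
- lower_bush (a point): Centre of the bottom face of the lower brass bush, which spans 62 to 83 mm above the table, same size and axis as the upper one. The gap from here down to the base plate is 32 mm.
- guide_rod: Loose guide rod, 150 g nominal, 150 mm long: steel shaft of 12 mm diameter with a tapered lower end (6 mm wide at the very end, full width 5 mm up), and on top a round black handle, 22 mm diameter, from 110 to 150 mm above the lower end. Origin at the centre of the lower end, z along the rod toward the handle. It starts upright in its stand.
- rod_tip (a point): Centre of the rod's lower end.
- rod_handle (a point): Middle of the black handle, on the rod's axis, 130 mm above the lower end.
- rod_stand: Grey round stand, fixed: foot 84 mm diameter and 10 mm high, with a 48 mm wide post (52 mm at the rim), 55 mm high in all. A vertical hole 15 mm wide, 45 mm deep, is open at the top. Origin on the table under the hole's axis, z up.
- stand_hole (a point): Centre of the floor of the stand's hole, 10 mm above the table; the rod's lower end rests here at the start.
- key_red (a joint): Travel of the red key in m: 0 up, 0.006 fully down. A spring key pressed straight down; it takes 5 N to reach the bottom and springs back when let go. It counts as pressed beyond 0.004 and as up below 0.002.
- key_yellow (a joint): Travel of the yellow key in m: 0 up, 0.006 fully down. A spring key pressed straight down; it takes 5 N to reach the bottom and springs back when let go. It counts as pressed beyond 0.004 and as up below 0.002.
- key_blue (a joint): Travel of the blue key in m: 0 up, 0.006 fully down. A spring key pressed straight down; it takes 5 N to reach the bottom and springs back when let go. It counts as pressed beyond 0.004 and as up below 0.002.
- key_red_top (a point): Centre of the top face of the red key, a round cap of 26 mm diameter in a black housing.
- key_yellow_top (a point): Centre of the top face of the yellow key, a round cap of 26 mm diameter in a black housing.
- key_blue_top (a point): Centre of the top face of the blue key, a round cap of 26 mm diameter in a black housing.
- hex_cup: Cream six-sided cup, 41x44x34 mm, a bystander; origin at the centre of its underside, z up.
- blue_cup: Blue fluted cup, 40 mm wide and 35 mm high, a bystander; origin at the centre of its underside, z up.
- tape_roll: Roll of red tape lying flat, 80 mm diameter, 18 mm high, a bystander; origin at the centre of its underside, z up.

How it is judged:
By the outcome, as a careful person would: the job done as asked, in the order asked, and still so for the second after the job is handed in, while the arm keeps its last pose, push and grip.
It also fails if it takes over 61 s, if anything falls off the work surface, if the arm or the gripper's body presses on something with over 40 N, if the wrist force passes 120 N, or if a joint passes its speed limit or range.

## Working session

There is one attempt and no reset: what is moved stays moved. The work goes in short steps, Python scripts to look and compute and a tool call to move; the robot and the scene stay as the last step left them, time stands still between calls to the robot, and variables do not carry over. Pictures are saved under pics/ and viewed, and the job is handed in when it is done.

Besides the shell and the picture viewer there is one more tool, called after ">>>" as a command line: name --argument value ..., lists and objects as JSON in quotes. jog_arm: Moves the arm, as the interface text tells. Its arguments: {"type":"object","properties":{"targets":{"type":"array"},"grip_force":{"type":"number"}},"required":["targets"]}

```bash
mkdir -p pics; cat > h.py <<'E'
import numpy as np, cv2
from workcell import readout, imaging, hand_in
def snap(n,f):
    i=imaging.camera_info(n); im=imaging.read_camera(n)
    cv2.imwrite('pics/'+f,im[:,:,::-1]); np.savez('pics/'+f+'.npz',K=i['camera_matrix'],V=i['view'],im=im)
def crop(f,o,r0,r1,c0,c1,s):
    im=cv2.imread('pics/'+f)[r0:r1,c0:c1]; cv2.imwrite('pics/'+o,cv2.resize(im,None,fx=s,fy=s,interpolation=cv2.INTER_CUBIC))
def onz(f,u,v,z):
    d=np.load('pics/'+f+'.npz');K=np.array(d['K']);V=np.array(d['V']);R=V[:3,:3];t=V[:3,3]
    c=-R.T@t; r=R.T@np.linalg.inv(K)@np.array([u,v,1]); return c+r*(z-c[2])/r[2]
def proj(f,p):
    d=np.load('pics/'+f+'.npz');K=np.array(d['K']);V=np.array(d['V']); q=K@(V[:3,:3]@np.array(p)+V[:3,3]); return q[:2]/q[2]
E
python3 - <<'E'
from h import *
np.set_printoptions(precision=4,suppress=True)
for n in('scene','top','wrist'): snap(n,n+'0.png')
print(readout.sense())
for n in('scene','top','wrist'): print(imaging.camera_info(n))
E
```

```text
{'clock': 0.15, 'qpos': array([1.297 , 0.2413, 0.0041, 1.3352, 0.    , 1.5708]), 'qvel': array([-0.0018, -0.002 ,  0.0046, -0.0008,  0.0009,  0.0001]), 'joint_torque': array([ -0.0008, -37.2634,  25.2639,   0.0123,  -0.    ,   0.    ]), 'ee_pos': array([0.1351, 0.4809, 0.2306]), 'orientation': array([-0.5632,  0.5639,  0.4266, -0.4275]), 'force': array([ 0.5079,  0.4509, -0.2039]), 'moment': array([ 0.0188, -0.0166,  0.0347]), 'opening': 0.08526971271980897}
{'camera_matrix': array([[439.4939,   0.    , 260.5384],
       [  0.    , 439.4939, 192.7042],
       [  0.    ,   0.    ,   1.    ]]), 'view': array([[ 0.8514, -0.5241,  0.0208, -0.4451],
       [-0.2049, -0.369 , -0.9066,  0.2246],
       [ 0.4828,  0.7676, -0.4215,  1.1385],
       [ 0.    ,  0.    ,  0.    ,  1.    ]])}
{'camera_matrix': array([[447.7042,   0.    , 256.6191],
       [  0.    , 447.7042, 193.4911],
       [  0.    ,   0.    ,   1.    ]]), 'view': array([[ 0.0123, -0.9999,  0.0064, -0.0013],
       [-0.9935, -0.0129, -0.113 ,  0.5368],
       [ 0.1131, -0.005 , -0.9936,  1.2762],
       [ 0.    ,  0.    ,  0.    ,  1.    ]])}
{'camera_matrix': array([[326.3297,   0.    , 259.8575],
       [  0.    , 326.3297, 192.6356],
       [  0.    ,   0.    ,   1.    ]]), 'view': array([[ 0.2698,  0.9629, -0.0022, -0.5   ],
       [ 0.9251, -0.2586,  0.2779, -0.0357],
       [ 0.267 , -0.077 , -0.9606,  0.3784],
       [ 0.    ,  0.    ,  0.    ,  1.    ]])}
```

View pics/scene0.png

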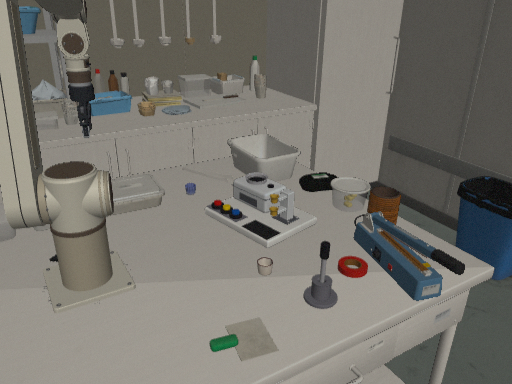

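View pics/top0.png

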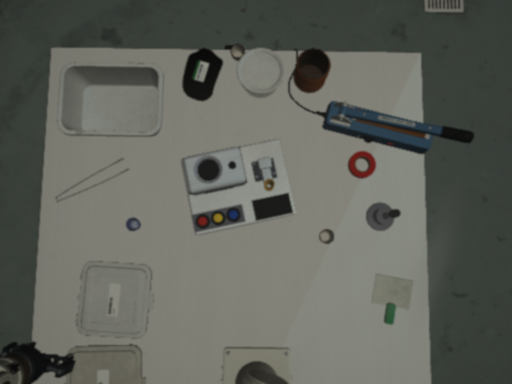

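View pics/wrist0.png

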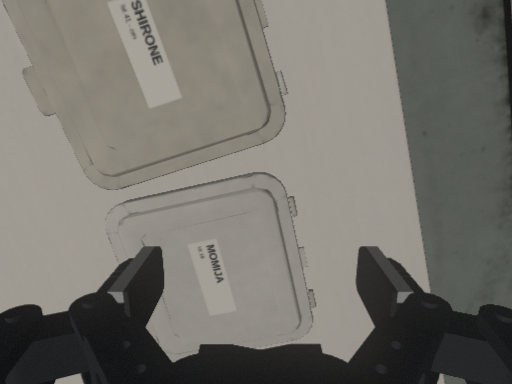

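The scene and top views agree. In the top view the cutter is near (238,187), with red, yellow and blue keys left to right at about (203,220), (218,217) and (234,214). The bush is near (268,185) and the stand near (381,216). Enlarging next.

```bash
python3 - <<'E'
from h import *
crop('top0.png','topc.png',135,240,175,305,6)
crop('top0.png','topr.png',190,245,310,410,7)
crop('scene0.png','scc.png',160,245,195,320,6)
crop('scene0.png','scr.png',230,312,290,350,7)
E
```

```text
(no output)
```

View pics/topc.png

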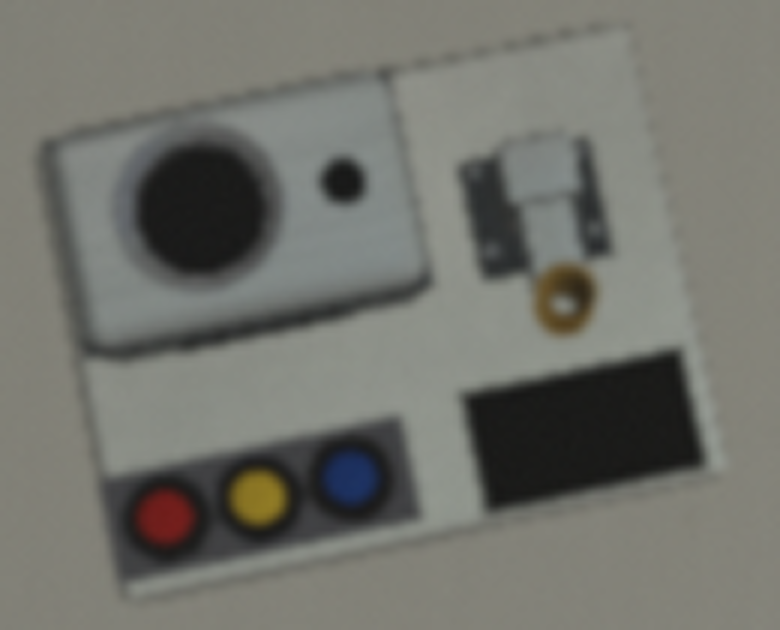

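View pics/topr.png

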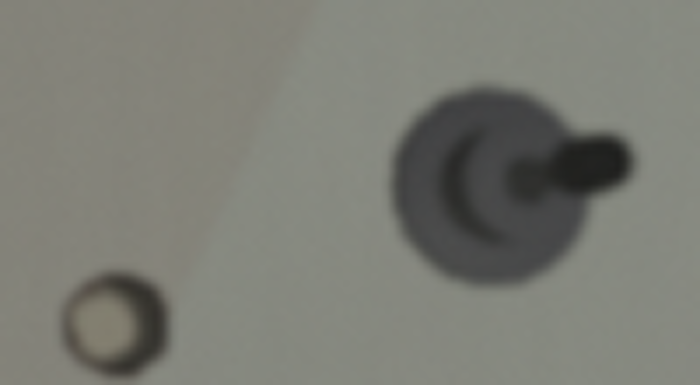

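View pics/scc.png

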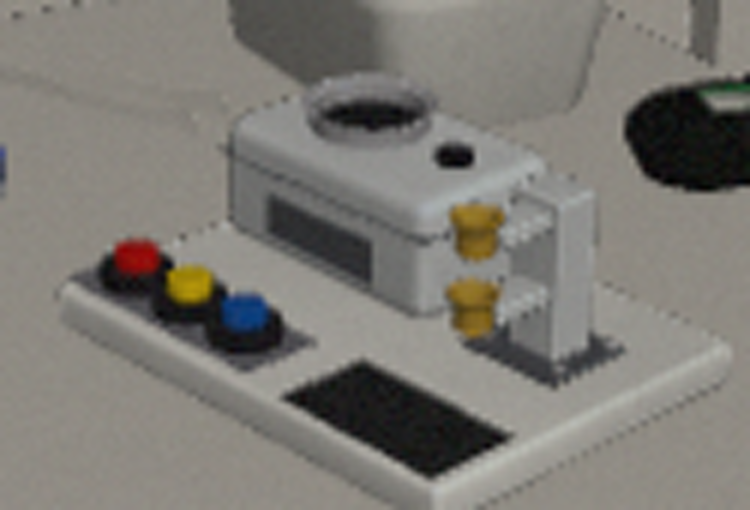

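View pics/scr.png

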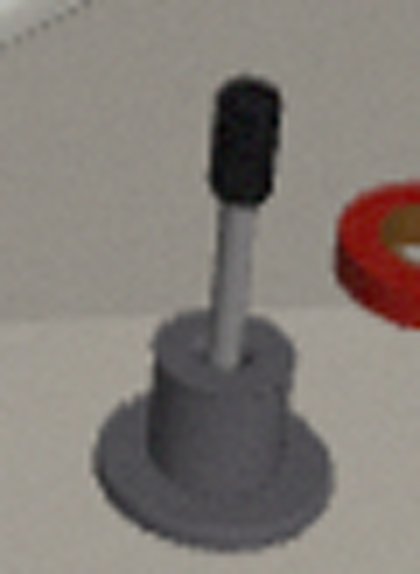

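```bash
cat >> h.py <<'E'
def un(x,y,r0,c0,s): return c0+(x+.5)/s-.5, r0+(y+.5)/s-.5
def tri(obs):
    A=[]
    for f,u,v in obs:
        d=np.load('pics/'+f+'.npz');P=d['K']@d['V'][:3]
        A+= [u*P[2]-P[0], v*P[2]-P[1]]
    X=np.linalg.svd(np.array(A))[2][-1]; X=X[:3]/X[3]
    return X,[np.round(proj(f,X)-[u,v],2) for f,u,v in obs]
E
python3 - <<'E'
from h import *
np.set_printoptions(precision=4,suppress=True)
T=lambda x,y:('top0.png',*un(x,y,135,175,6)); S=lambda x,y:('scene0.png',*un(x,y,160,195,6))
for n,a,b in [('red',(166,517),(137,247)),('yel',(258,497),(190,275)),('blu',(350,478),(246,303)),('bush',(565,295),(478,213))]:
    print(n,*tri([T(*a),S(*b)]))
for n,a,z in [('BL',(122,598),.03),('FR',(728,470),.03),('BR',(632,28),.03),('bush',(565,295),.126)]:
    print(n,onz(*T(*a),z))
# model fit
pts=[((-.12,.15,.03),(122,598)),((-.12,-.15,.03),(726,470)),((.11,-.15,.03),(630,28)),((-.03,-.085,.126),(565,295))]
from scipy.optimize import least_squares
def M(p,q): c,s=np.cos(p[2]),np.sin(p[2]); return np.array([p[0]+c*q[0]-s*q[1],p[1]+s*q[0]+c*q[1],q[2]])
def full(p):
    r=[]
    for q,a in pts: r+=list(proj('top0.png',M(p,q))-np.array(T(*a)[1:]))
    for q,a in [((-.03,-.085,.126),(478,213)),((-.03,-.085,.062),(473,330))]: r+=list(proj('scene0.png',M(p,q))-np.array(S(*a)[1:]))
    for i,(a,b) in enumerate([((166,517),(137,247)),((258,497),(190,275)),((350,478),(246,303))]):
        q=(-.085,.12-.045*i,p[3]); r+=list(proj('top0.png',M(p,q))-np.array(T(*a)[1:]))+list(proj('scene0.png',M(p,q))-np.array(S(*b)[1:]))
    return r
s=least_squares(full,[.45,0,.2,.05],x_scale=.01);print(s.x);print(np.round(np.array(s.fun).reshape(-1,2),2))
for n,q in [('red',(-.085,.12,s.x[3])),('yel',(-.085,.075,s.x[3])),('blu',(-.085,.03,s.x[3])),('bush',(-.03,-.085,.126))]: print(n,M(s.x,q))
# stand
TR=lambda x,y:('top0.png',*un(x,y,190,310,7)); SR=lambda x,y:('scene0.png',*un(x,y,230,290,7))
print('foot',onz(*TR(490,187),.008), 'foot scene',onz(*SR(213,470),.01))
print('handle',tri([TR(592,163),SR(244,142)]),tri([TR(612,159),SR(248,88)]),'rim',tri([TR(525,180),SR(228,353)]))
print('handle top z.16',onz(*TR(607,160),.16), onz(*SR(248,92),.16))
E
```

```text
red [0.4533 0.1601 0.0507] [array([-0.17,  0.34]), array([ 0.34, -0.01])]
yel [0.4634 0.1167 0.0499] [array([-0.16,  0.31]), array([ 0.32, -0.01])]
blu [0.4735 0.0729 0.0499] [array([-0.08,  0.16]), array([ 0.17, -0.01])]
bush [ 0.5526 -0.0264  0.1257] [array([-0.07,  0.11]), array([ 0.12, -0.01])]
BL [0.4161 0.1822 0.03  ]
FR [ 0.4815 -0.1094  0.03  ]
BR [ 0.6994 -0.0615  0.03  ]
bush [ 0.5529 -0.0266  0.126 ]
[0.5632 0.0623 0.2175 0.0497]
[[-0.25  0.85]
 [ 0.57  1.07]
 [-0.   -1.19]
 [ 0.24  0.25]
 [ 0.15  0.02]
 [ 0.28 -0.75]
 [-0.46  0.  ]
 [ 0.49  0.1 ]
 [-0.31  0.13]
 [ 0.4  -0.04]
 [-0.2   0.09]
 [ 0.17  0.02]]
red [0.4543 0.1611 0.0497]
yel [0.464  0.1172 0.0497]
blu [0.4737 0.0732 0.0497]
bush [ 0.5522 -0.0272  0.126 ]
foot [ 0.4762 -0.359   0.008 ] foot scene [ 0.4678 -0.3672  0.01  ]
handle (array([ 0.4759, -0.3604,  0.139 ]), [array([-0.34,  0.51]), array([ 0.71, -0.13])]) (array([ 0.4755, -0.3608,  0.1606]), [array([-0.44,  0.66]), array([ 0.91, -0.17])]) rim (array([ 0.476 , -0.3606,  0.0527]), [array([-0.07,  0.11]), array([ 0.16, -0.03])])
handle top z.16 [ 0.4769 -0.3603  0.16  ] [ 0.4722 -0.3616  0.16  ]
```

```bash
cat >> h.py <<'E'
from scipy.spatial.transform import Rotation as Ro
def st():
    s=readout.sense(); q=s['orientation']; return s,Ro.from_quat([q[1],q[2],q[3],q[0]]).as_matrix()
def to(p,yaw_x=None):
    s,R=st(); np.set_printoptions(precision=4,suppress=True)
    print('t',s['clock'],'ee',s['ee_pos'],'F',s['force'],'op',s['opening']);print('R\n',R)
    print('shift cm',R.T@(np.array(p)-s['ee_pos'])*100)
E
python3 - <<'E'
from h import *
to([.454,.161,.07])
E
```

```text
t 0.15 ee [0.1351 0.4809 0.2306] F [ 0.5079  0.4509 -0.2039] op 0.08526971271980897
R
 [[ 0.2704 -0.0005 -0.9627]
 [ 0.9627 -0.0015  0.2704]
 [-0.0016 -1.      0.    ]]
shift cm [-22.1502  16.097  -39.3574]
```

>>> jog_arm --targets '[{"rotation": [0, 8.25, 0], "translation": [0, 0, 0], "fingers": 0}, {"rotation": [0, 8.25, 0], "translation": [0, 0, 0], "fingers": 0}, {"rotation": [0, 8.25, 0], "translation": [0, 0, 0], "fingers": 0}, {"rotation": [0, 8.25, 0], "translation": [0, 0, 0], "fingers": 0}, {"rotation": [0, 8.25, 0], "translation": [0, 0, 0], "fingers": 0}, {"rotation": [0, 8.25, 0], "translation": [0, 0, 0], "fingers": 0}, {"rotation": [0, 8.25, 0], "translation": [0, 0, 0], "fingers": 0}, {"rotation": [0, 8.25, 0], "translation": [0, 0, 0], "fingers": 0}, {"rotation": [0, 8.25, 0], "translation": [0, 0, 0], "fingers": 0}, {"rotation": [0, 0, 0], "translation": [0, 0, 0], "fingers": 0}]'

```text
clock: 1.15
ee_pos: [0.1351, 0.4811, 0.231]
orientation: [-0.707, 0.707, 0.0, -0.001]
force: [0.4, -0.1, -0.4]
opening: 0.0002
```

```bash
python3 - <<'E'
from h import *
to([.454,.161,.23]);print(readout.sense()['qpos'])
E
```

```text
t 1.15 ee [0.1351 0.4811 0.231 ] F [ 0.449  -0.0779 -0.3578] op 0.00019817203272557945
R
 [[ 1.     -0.0002 -0.0014]
 [ 0.0014 -0.0008  1.    ]
 [-0.0002 -1.     -0.0008]]
shift cm [ 31.8437   0.1143 -32.0578]
[1.297  0.2409 0.0045 1.3352 0.     2.8664]
```

>>> jog_arm --targets '[{"rotation": [0, 0, 0], "translation": [3.18, 0, -3.2], "fingers": 0}, {"rotation": [0, 0, 0], "translation": [3.18, 0, -3.2], "fingers": 0}, {"rotation": [0, 0, 0], "translation": [3.18, 0, -3.2], "fingers": 0}, {"rotation": [0, 0, 0], "translation": [3.18, 0, -3.2], "fingers": 0}, {"rotation": [0, 0, 0], "translation": [3.18, 0, -3.2], "fingers": 0}, {"rotation": [0, 0, 0], "translation": [3.18, 0, -3.2], "fingers": 0}, {"rotation": [0, 0, 0], "translation": [3.18, 0, -3.2], "fingers": 0}, {"rotation": [0, 0, 0], "translation": [3.18, 0, -3.2], "fingers": 0}, {"rotation": [0, 0, 0], "translation": [3.18, 0, -3.2], "fingers": 0}, {"rotation": [0, 0, 0], "translation": [3.18, 0, -3.2], "fingers": 0}]'

```text
clock: 2.15
ee_pos: [0.4545, 0.1601, 0.2313]
orientation: [0.707, -0.707, -0.002, 0.002]
force: [0.7, 0.8, 0.1]
opening: 0.0002
```

>>> jog_arm --targets '[{"rotation": [0, 0, 0], "translation": [0, 4, 0], "fingers": 0}, {"rotation": [0, 0, 0], "translation": [0, 4, 0], "fingers": 0}, {"rotation": [0, 0, 0], "translation": [0, 4, 0], "fingers": 0}, {"rotation": [0, 0, 0], "translation": [0, 4, 0], "fingers": 0}, {"rotation": [0, 0, 0], "translation": [0, 0, 0], "fingers": 0}, {"rotation": [0, 0, 0], "translation": [0, 0, 0], "fingers": 0}]'

```text
clock: 2.75
ee_pos: [0.4531, 0.1616, 0.0714]
orientation: [-0.707, 0.707, 0.0, -0.002]
force: [0.3, 0.7, -0.0]
opening: 0.0001
```

```bash
python3 - <<'E'
from h import *
to([.454,.161,.045]);print(readout.sense()['qpos'])
snap('wrist','w1.png');snap('scene','s1.png')
crop('s1.png','s1c.png',130,250,170,320,5)
E
```

```text
t 2.75 ee [0.4531 0.1616 0.0714] F [ 0.2583  0.7383 -0.0228] op 9.20165750341855e-05
R
 [[ 1.     -0.0018 -0.0028]
 [ 0.0028 -0.0006  1.    ]
 [-0.0018 -1.     -0.0006]]
shift cm [ 0.0906  2.6387 -0.0591]
[ 0.3426  0.3403 -0.3063  0.9261  0.      1.9105]
```

View pics/w1.png

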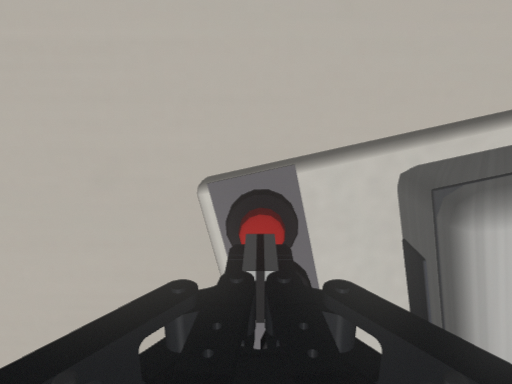

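View pics/s1c.png

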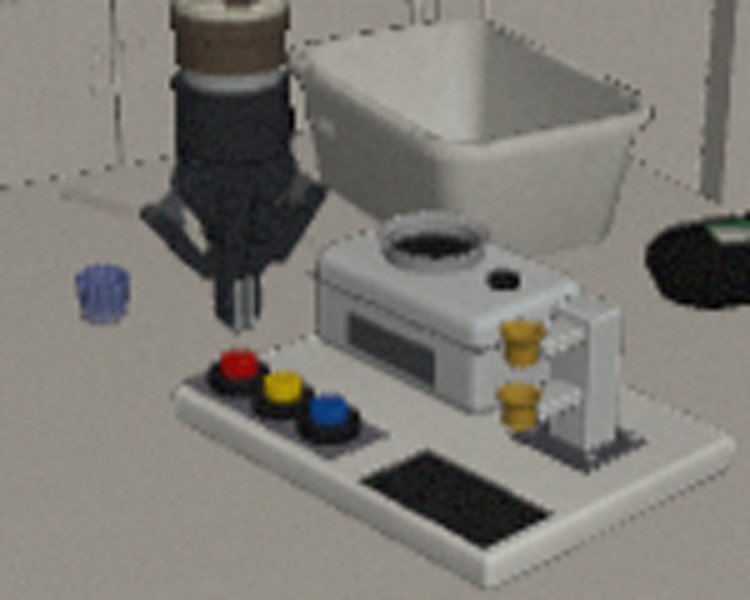

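The wrist view shows the closed fingers ending over the red cap at about (262,235), and the scene crop shows them just above red. I'll press red in small steps.

>>> jog_arm --targets '[{"rotation": [0, 0, 0], "translation": [0, 1, 0], "fingers": 0}, {"rotation": [0, 0, 0], "translation": [0, 0.8, 0], "fingers": 0}, {"rotation": [0, 0, 0], "translation": [0, 0.3, 0], "fingers": 0}, {"rotation": [0, 0, 0], "translation": [0, 0.2, 0], "fingers": 0}, {"rotation": [0, 0, 0], "translation": [0, 0, 0], "fingers": 0}, {"rotation": [0, 0, 0], "translation": [0, 0, 0], "fingers": 0}]'

```text
clock: 3.45
ee_pos: [0.4537, 0.1618, 0.0486]
orientation: [0.707, -0.707, -0.001, 0.0]
force: [0.5, -0.1, 3.0]
opening: -0.0002
```

>>> jog_arm --targets '[{"rotation": [0, 0, 0], "translation": [0, 0.2, 0], "fingers": 0}, {"rotation": [0, 0, 0], "translation": [0, 0, 0], "fingers": 0}, {"rotation": [0, 0, 0], "translation": [0, 0, 0], "fingers": 0}]'

```text
clock: 3.75
ee_pos: [0.4537, 0.1618, 0.0465]
orientation: [0.707, -0.707, -0.001, 0.0]
force: [-0.7, -0.5, 5.6]
opening: -0.0004
```

>>> jog_arm --targets '[{"rotation": [0, 0, 0], "translation": [0, 0.2, 0], "fingers": 0}, {"rotation": [0, 0, 0], "translation": [0, 0, 0], "fingers": 0}, {"rotation": [0, 0, 0], "translation": [0, 0, 0], "fingers": 0}]'

```text
clock: 4.05
ee_pos: [0.4538, 0.1619, 0.0459]
orientation: [0.707, -0.707, -0.001, -0.0]
force: [-3.6, -0.8, 15.2]
opening: -0.0004
```

>>> jog_arm --targets '[{"rotation": [0, 0, 0], "translation": [0, 0.1, 0], "fingers": 0}, {"rotation": [0, 0, 0], "translation": [0, 0, 0], "fingers": 0}, {"rotation": [0, 0, 0], "translation": [0, 0, 0], "fingers": 0}]'

```text
clock: 4.35
ee_pos: [0.4539, 0.1619, 0.0457]
orientation: [0.707, -0.707, -0.001, -0.0]
force: [-5.4, -1.2, 21.7]
opening: -0.0002
```

>>> jog_arm --targets '[{"rotation": [0, 0, 0], "translation": [0, -1.5, 0], "fingers": 0}, {"rotation": [0, 0, 0], "translation": [0, -1.5, 0], "fingers": 0}, {"rotation": [0, 0, 0], "translation": [0.48, 0, -2.2], "fingers": 0}, {"rotation": [0, 0, 0], "translation": [0.48, 0, -2.2], "fingers": 0}, {"rotation": [0, 0, 0], "translation": [0, 0, 0], "fingers": 0}, {"rotation": [0, 0, 0], "translation": [0, 1.5, 0], "fingers": 0}, {"rotation": [0, 0, 0], "translation": [0, 0.8, 0], "fingers": 0}, {"rotation": [0, 0, 0], "translation": [0, 0.4, 0], "fingers": 0}, {"rotation": [0, 0, 0], "translation": [0, 0.15, 0], "fingers": 0}, {"rotation": [0, 0, 0], "translation": [0, 0, 0], "fingers": 0}]'

```text
clock: 5.35
ee_pos: [0.4628, 0.1178, 0.0459]
orientation: [-0.707, 0.707, 0.0, -0.001]
force: [-3.5, -2.4, 12.0]
opening: 0.0001
```

>>> jog_arm --targets '[{"rotation": [0, 0, 0], "translation": [0, 0.1, 0], "fingers": 0}, {"rotation": [0, 0, 0], "translation": [0, 0, 0], "fingers": 0}, {"rotation": [0, 0, 0], "translation": [0, 0, 0], "fingers": 0}]'

```text
clock: 5.65
ee_pos: [0.4628, 0.1178, 0.0458]
orientation: [-0.707, 0.707, 0.001, -0.0]
force: [-6.3, -2.2, 18.3]
opening: 0.0001
```

```bash
python3 - <<'E'
from h import *
to([.464,.1175,.045])
snap('scene','s2.png')
crop('s2.png','s2c.png',130,250,170,320,5)
E
```

```text
t 5.65 ee [0.4628 0.1178 0.0458] F [-6.3319 -2.1747 18.3329] op 0.00013621493163162694
R
 [[ 1.      0.0002 -0.0015]
 [ 0.0015 -0.0006  1.    ]
 [ 0.0002 -1.     -0.0006]]
shift cm [ 0.1209  0.0828 -0.0276]
```

View pics/s2c.png

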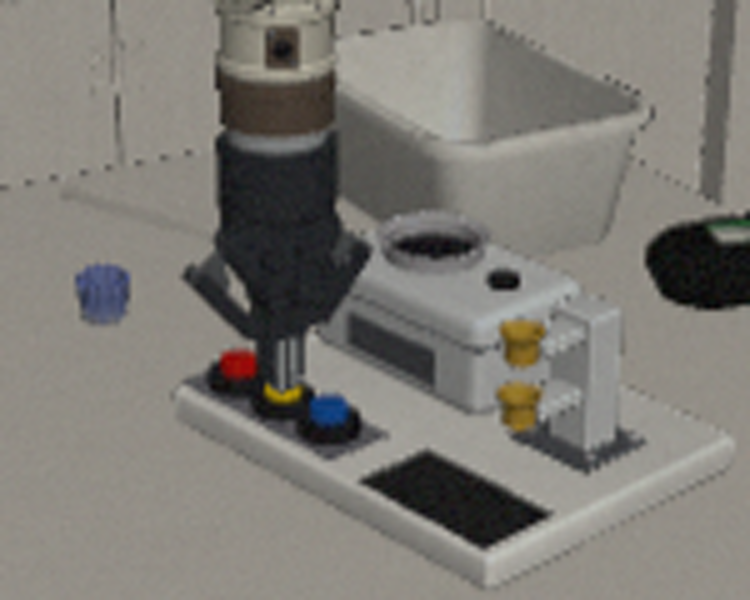

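The crop shows yellow pressed under the fingers at (283,390), with red and blue up. Blue next.

>>> jog_arm --targets '[{"rotation": [0, 0, 0], "translation": [0, -1.5, 0], "fingers": 0}, {"rotation": [0, 0, 0], "translation": [0, -1.5, 0], "fingers": 0}, {"rotation": [0, 0, 0], "translation": [0.5, 0, -2.2], "fingers": 0}, {"rotation": [0, 0, 0], "translation": [0.5, 0, -2.2], "fingers": 0}, {"rotation": [0, 0, 0], "translation": [0, 0, 0], "fingers": 0}, {"rotation": [0, 0, 0], "translation": [0, 1.5, 0], "fingers": 0}, {"rotation": [0, 0, 0], "translation": [0, 0.8, 0], "fingers": 0}, {"rotation": [0, 0, 0], "translation": [0, 0.5, 0], "fingers": 0}, {"rotation": [0, 0, 0], "translation": [0, 0.15, 0], "fingers": 0}, {"rotation": [0, 0, 0], "translation": [0, 0, 0], "fingers": 0}]'

```text
clock: 6.7
ee_pos: [0.4728, 0.0743, 0.0459]
orientation: [0.707, -0.707, -0.001, 0.001]
force: [-5.1, -1.9, 14.5]
opening: -0.0001
```

>>> jog_arm --targets '[{"rotation": [0, 0, 0], "translation": [0, 0.05, 0], "fingers": 0}, {"rotation": [0, 0, 0], "translation": [0, 0, 0], "fingers": 0}, {"rotation": [0, 0, 0], "translation": [0, 0, 0], "fingers": 0}]'

```text
clock: 7.0
ee_pos: [0.4728, 0.0743, 0.0458]
orientation: [0.707, -0.707, -0.001, 0.001]
force: [-6.4, -0.6, 18.2]
opening: 0.0002
```

```bash
python3 - <<'E'
from h import *
to([.474,.0735,.045])
snap('scene','s3.png')
crop('s3.png','s3c.png',130,250,170,320,5)
E
```

```text
t 7.0 ee [0.4728 0.0743 0.0458] F [-6.4321 -0.5876 18.2459] op 0.00023199862578214024
R
 [[ 1.      0.0001 -0.0019]
 [ 0.0019  0.0002  1.    ]
 [ 0.0001 -1.      0.0002]]
shift cm [ 0.1232  0.0826 -0.0809]
```

View pics/s3c.png

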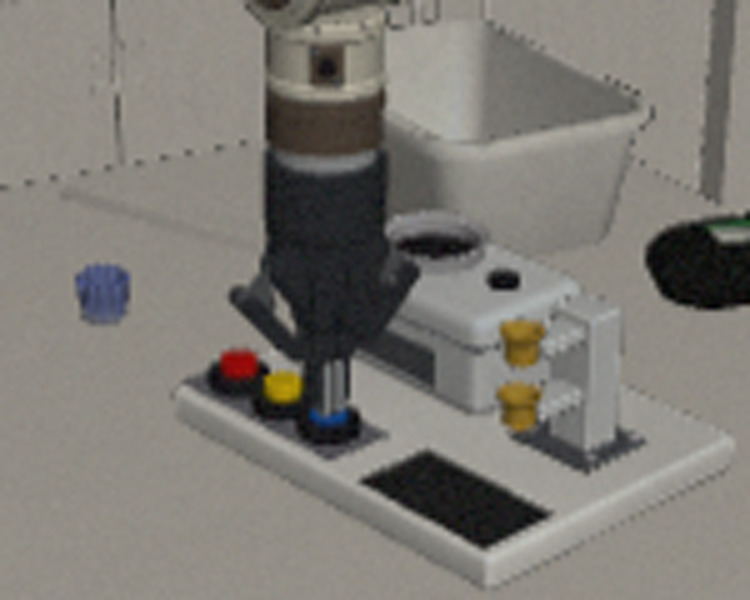

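>>> jog_arm --targets '[{"rotation": [0, 0, 0], "translation": [0, -4, 0], "fingers": 0}, {"rotation": [0, 0, 0], "translation": [0, -4.5, 0], "fingers": 0}, {"rotation": [0, 0, 0], "translation": [0, -4.5, 0], "fingers": 0}, {"rotation": [0, 0, 0], "translation": [0, -4.5, 0], "fingers": 0}, {"rotation": [0, 0, 0], "translation": [0, -2.5, 0], "fingers": 0}]'

```text
clock: 7.55
ee_pos: [0.4742, 0.0746, 0.2477]
orientation: [0.707, -0.707, -0.002, -0.001]
force: [1.2, 0.3, -0.3]
opening: 0.0001
```

>>> jog_arm --targets '[{"rotation": [0, 0, 0], "translation": [0, 0, -4.35], "fingers": 7}, {"rotation": [0, 0, 0], "translation": [0, 0, -4.35], "fingers": 7}, {"rotation": [0, 0, 0], "translation": [0, 0, -4.35], "fingers": 7}, {"rotation": [0, 0, 0], "translation": [0, 0, -4.35], "fingers": 7}, {"rotation": [0, 0, 0], "translation": [0, 0, -4.35], "fingers": 7}, {"rotation": [0, 0, 0], "translation": [0, 0, -4.35], "fingers": 7}, {"rotation": [0, 0, 0], "translation": [0, 0, -4.35], "fingers": 7}, {"rotation": [0, 0, 0], "translation": [0, 0, -4.35], "fingers": 7}, {"rotation": [0, 0, 0], "translation": [0, 0, -4.35], "fingers": 7}, {"rotation": [0, 0, 0], "translation": [0, 0, -4.35], "fingers": 7}]'

```text
clock: 8.55
ee_pos: [0.4737, -0.3622, 0.2434]
orientation: [0.707, -0.707, -0.0, 0.001]
force: [1.1, -0.4, 0.2]
opening: 0.0699
```

>>> jog_arm --targets '[{"rotation": [0, 0, 0], "translation": [0, 0, 0], "fingers": 7}, {"rotation": [0, 0, 0], "translation": [0, 0, 0], "fingers": 7}]'

```text
clock: 8.75
ee_pos: [0.4734, -0.3614, 0.2426]
orientation: [0.708, -0.706, 0.001, 0.0]
force: [-0.7, 0.7, -0.4]
opening: 0.0698
```

```bash
python3 - <<'E'
from h import *
to([.476,-.3605,.121]);print(readout.sense()['qpos'])
snap('wrist','w4.png');snap('top','t4.png');snap('scene','s4.png')
crop('s4.png','s4c.png',200,312,270,370,5)
E
```

```text
t 8.75 ee [ 0.4734 -0.3614  0.2426] F [-0.7434  0.7415 -0.3694] op 0.06981610310598392
R
 [[ 1.     -0.0016  0.0003]
 [-0.0003  0.002   1.    ]
 [-0.0016 -1.      0.002 ]]
shift cm [ 0.2808 12.1616  0.0616]
[-0.6523  0.4334  0.3084  1.4482  0.0006  0.9188]
```

View pics/w4.png

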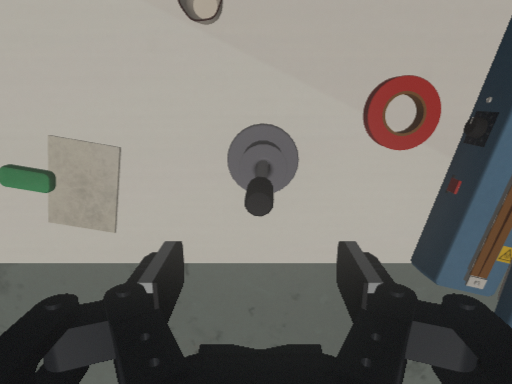

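View pics/s4c.png

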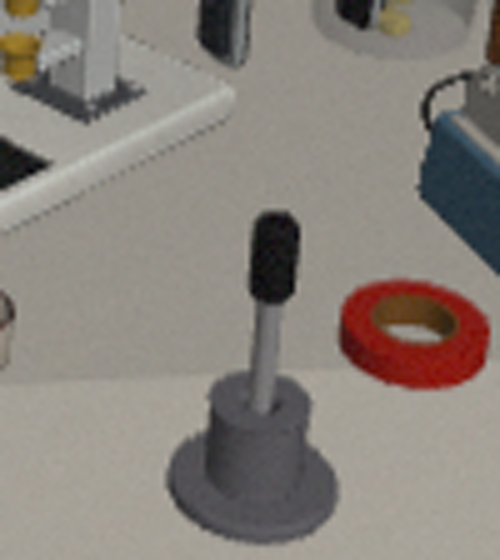

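```bash
python3 - <<'E'
from h import *
np.set_printoptions(precision=4,suppress=True)
for z in(.16,.12,.055,.0): print(z,proj('w4.png',[.476,-.3605,z]))
crop('w4.png','w4c.png',110,240,200,320,6)
E
```

```text
0.16 [263.9888 200.6374]
0.12 [263.525  186.3002]
0.055 [262.9974 169.9936]
0.0 [262.6833 160.2848]
```

View pics/w4c.png

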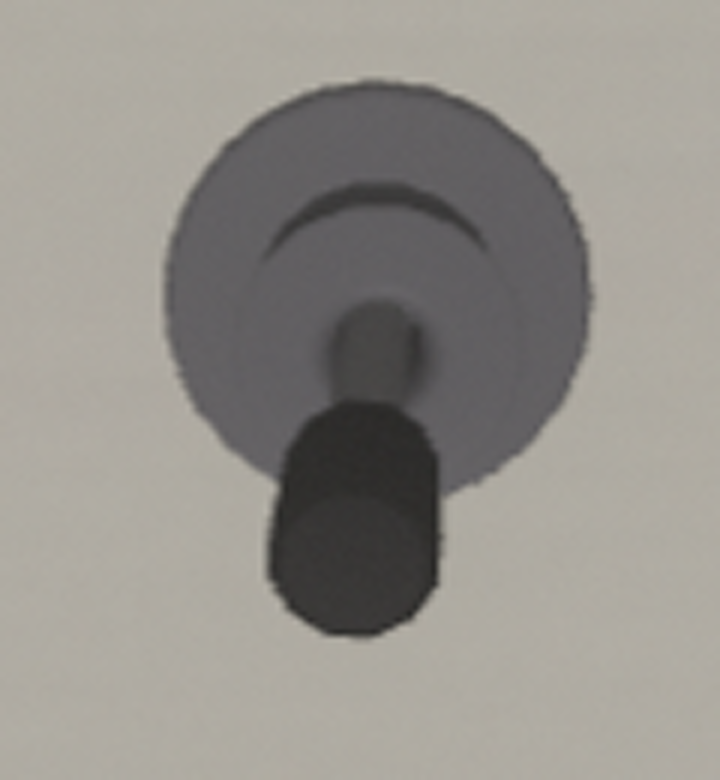

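```bash
python3 - <<'E'
from h import *
np.set_printoptions(precision=4,suppress=True)
U=lambda x,y:un(x,y,110,200,6)
print('top',onz('w4.png',*U(354,563),.16),'hbot',onz('w4.png',*U(361,480),.12) ,'foot',onz('w4.png',*U(378,293),.009),'post',onz('w4.png',*U(380,344),.055),'rod@hole',onz('w4.png',*U(374,350),.058))
T=lambda x,y:('top0.png',*un(x,y,190,310,7)); S=lambda x,y:('scene0.png',*un(x,y,230,290,7)); W=lambda x,y:('w4.png',*U(x,y))
print(tri([W(354,563),T(607,160),S(249,90)]))
E
```

```text
top [ 0.4721 -0.3626  0.16  ] hbot [ 0.4728 -0.3634  0.12  ] foot [ 0.4758 -0.3566  0.009 ] post [ 0.4759 -0.3573  0.055 ] rod@hole [ 0.4749 -0.3577  0.058 ]
(array([ 0.4747, -0.3607,  0.1599]), [array([ 3.55, -2.52]), array([0.15, 0.84]), array([ 0.44, -0.13])])
```

>>> jog_arm --targets '[{"rotation": [0, 0, 0], "translation": [-0.1, 4, -0.05], "fingers": 6}, {"rotation": [0, 0, 0], "translation": [0, 4, 0], "fingers": 6}, {"rotation": [0, 0, 0], "translation": [0, 2.5, 0], "fingers": 6}, {"rotation": [0, 0, 0], "translation": [0, 1.8, 0], "fingers": 5}, {"rotation": [0, 0, 0], "translation": [0, 0, 0], "fingers": 4}, {"rotation": [0, 0, 0], "translation": [0, 0, 0], "fingers": 4}]'

```text
clock: 9.5
ee_pos: [0.4732, -0.3607, 0.1216]
orientation: [-0.707, 0.707, 0.001, -0.001]
force: [-0.2, 0.5, 0.8]
opening: 0.04
```

```bash
python3 - <<'E'
from h import *
to([.4725,-.362,.119])
snap('wrist','w5.png');snap('scene','s5.png')
crop('s5.png','s5c.png',200,312,270,370,5)
E
```

```text
t 9.5 ee [ 0.4732 -0.3607  0.1216] F [-0.1872  0.5324  0.7704] op 0.040036419334938865
R
 [[ 1.      0.0002 -0.0028]
 [ 0.0028 -0.0001  1.    ]
 [ 0.0002 -1.     -0.0001]]
shift cm [-0.0717  0.257  -0.125 ]
```

View pics/w5.png

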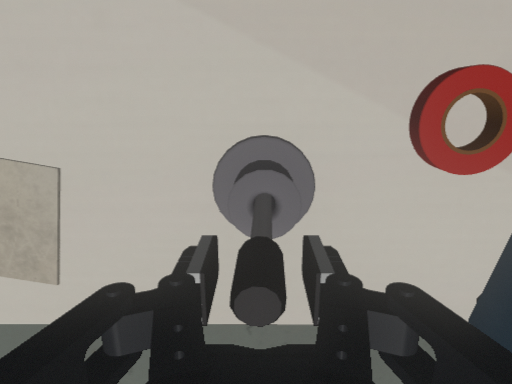

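View pics/s5c.png

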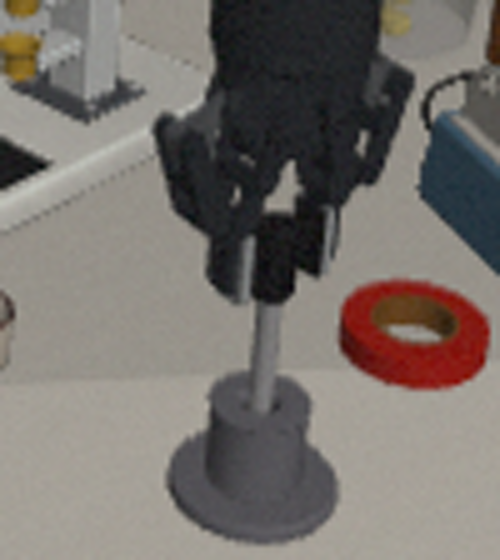

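The handle stands between the pads, at (258,275) in the wrist view. Nudging the tool slightly and gripping.

>>> jog_arm --targets '[{"rotation": [0, 0, 0], "translation": [-0.05, 0.2, -0.12], "fingers": 3.5}, {"rotation": [0, 0, 0], "translation": [0, 0, 0], "fingers": 2.8}, {"rotation": [0, 0, 0], "translation": [0, 0, 0], "fingers": 2.2}, {"rotation": [0, 0, 0], "translation": [0, 0, 0], "fingers": 1.0}, {"rotation": [0, 0, 0], "translation": [0, 0, 0], "fingers": 1.0}, {"rotation": [0, 0, 0], "translation": [0, 0, 0], "fingers": 1.0}, {"rotation": [0, 0, 0], "translation": [0, 0, 0], "fingers": 1.0}]' --grip_force 60

```text
clock: 10.3
ee_pos: [0.4732, -0.3633, 0.1196]
orientation: [-0.707, 0.707, 0.001, 0.0]
force: [2.5, 1.2, 4.5]
opening: 0.0205
```

```bash
python3 - <<'E'
from h import *
to([.4725,-.362,.119]); print(readout.sense()['moment'])
E
```

```text
t 10.3 ee [ 0.4732 -0.3633  0.1196] F [2.4823 1.195  4.5064] op 0.020468468346218606
R
 [[ 1.      0.0023 -0.0013]
 [ 0.0013 -0.001   1.    ]
 [ 0.0023 -1.     -0.001 ]]
shift cm [-0.0715  0.0626  0.1319]
[ 0.0612 -0.8137 -0.0379]
```

>>> jog_arm --targets '[{"rotation": [0, 0, 0], "translation": [0, -1, 0], "fingers": 1}, {"rotation": [0, 0, 0], "translation": [0, -2, 0], "fingers": 1}, {"rotation": [0, 0, 0], "translation": [0, -2, 0], "fingers": 1}, {"rotation": [0, 0, 0], "translation": [0, -2, 0], "fingers": 1}, {"rotation": [0, 0, 0], "translation": [0, -3, 0], "fingers": 1}, {"rotation": [0, 0, 0], "translation": [0, -3, 0], "fingers": 1}, {"rotation": [0, 0, 0], "translation": [0, -3, 0], "fingers": 1}, {"rotation": [0, 0, 0], "translation": [0, 0, 0], "fingers": 1}, {"rotation": [0, 0, 0], "translation": [0, 0, 0], "fingers": 1}]'

```text
clock: 11.2
ee_pos: [0.4714, -0.363, 0.2783]
orientation: [0.707, -0.707, 0.0, 0.001]
force: [0.4, 0.2, -2.7]
opening: 0.0204
```

```bash
python3 - <<'E'
from h import *
to([.4725,-.362,.119]); print(readout.sense()['moment'])
snap('scene','s6.png');snap('top','t6.png');snap('wrist','w6.png')
crop('s6.png','s6c.png',170,312,270,370,5)
crop('t6.png','t6c.png',170,270,340,460,6)
E
```

```text
t 11.2 ee [ 0.4714 -0.363   0.2783] F [ 0.4021  0.247  -2.6574] op 0.020354788637567706
R
 [[ 1.     -0.0019 -0.0007]
 [ 0.0007  0.0002  1.    ]
 [-0.0019 -1.      0.0002]]
shift cm [ 0.1419 15.9287  0.0944]
[ 0.0279  0.0523 -0.0769]
```

View pics/s6c.png

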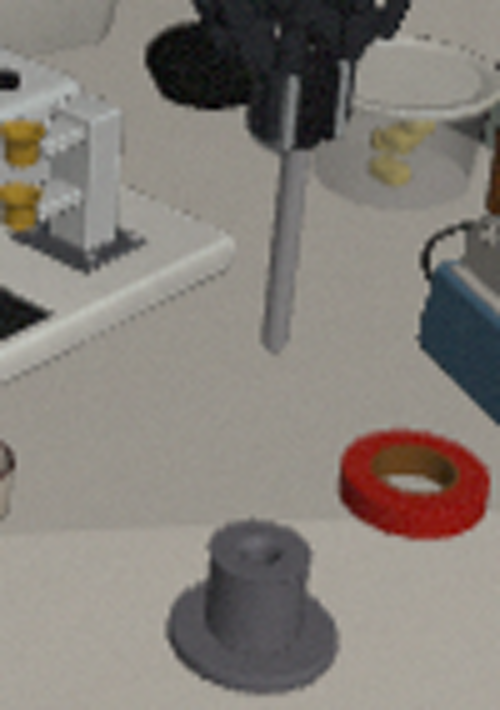

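View pics/t6c.png

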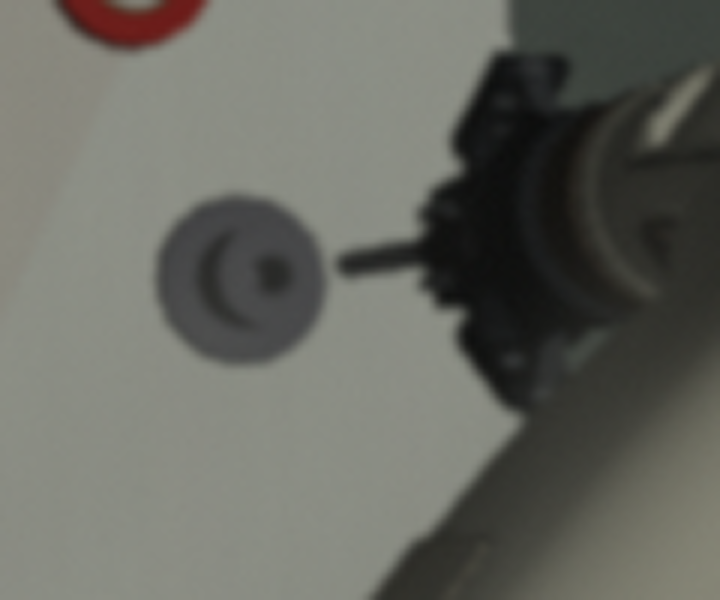

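View pics/w6.png

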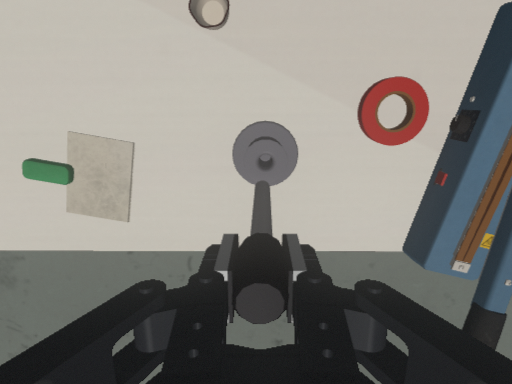

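```bash
python3 - <<'E'
from h import *
crop('w6.png','w6c.png',165,330,200,320,5)
crop('s6.png','s6d.png',195,245,310,345,14)
crop('t6.png','t6d.png',200,225,390,425,18)
E
```

```text
(no output)
```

View pics/w6c.png

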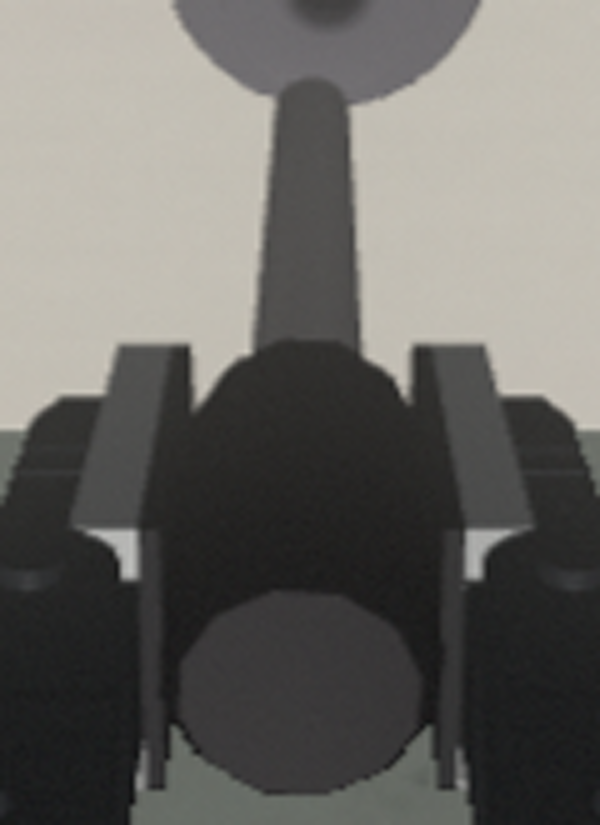

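View pics/s6d.png

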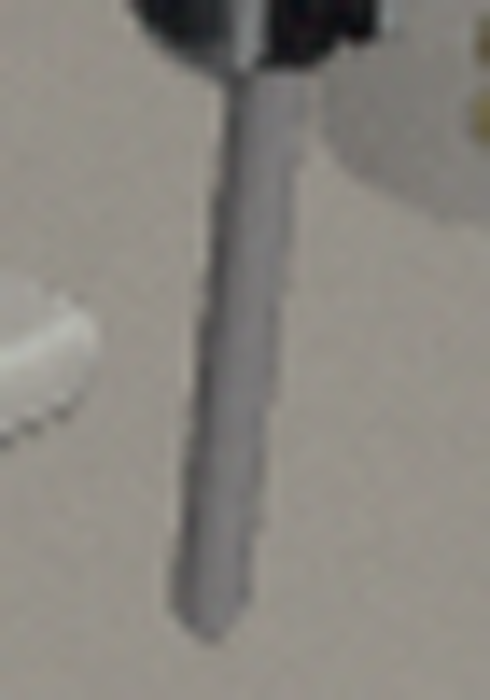

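View pics/t6d.png

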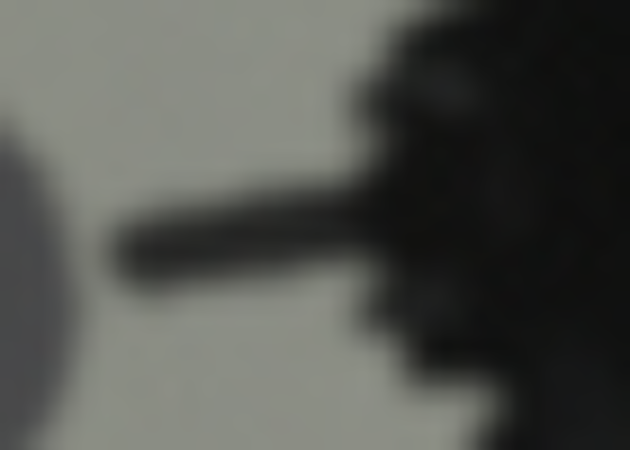

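```bash
cat > rod.py <<'E'
from h import *
from scipy.optimize import least_squares
def P(p,h): return np.array([p[0]+p[3]*h,p[1]+p[4]*h,p[2]+h])
def fit(obs,line,x0,woff=None,prior=None):
    # obs: (file,u,v,h) points ; line: (file,(u1,v1),(u2,v2)) axis image line
    def r(p):
        o=[]
        for f,u,v,h in obs:
            w=2.0 if False else 1
            d=proj(f,P(p,h))-[u,v]
            if f[0]=='w': d=d-p[5:7]
            o+=list(d)
        for f,a,b in line:
            a=np.array(a);b=np.array(b);n=np.array([-(b-a)[1],(b-a)[0]]);n=n/np.linalg.norm(n)
            for h in(0,.1): 
                d=proj(f,P(p,h))-a
                o.append(n@d)
        o+=list(np.array(p[5:7])/4)
        return o
    s=least_squares(r,list(x0)+[0,0],x_scale=[.01,.01,.01,.02,.02,3,3]); return s
E
python3 - <<'E'
from rod import *
np.set_printoptions(precision=4,suppress=True)
S=lambda x,y:un(x,y,195,310,14);T=lambda x,y:un(x,y,200,390,18);W=lambda x,y:un(x,y,165,200,5)
ob=[('s6.png',*S(210,636),0),('s6.png',*S(270,72),.11),('t6.png',*T(137,250),0),('w6.png',*W(300,692),.15),('w6.png',*W(307,395),.11),('w6.png',*W(312,95),.003)]
ln=[('t6.png',T(137,250),T(350,222))]
s=fit(ob,ln,[.472,-.362,.17,0,0]);print(s.x,np.degrees(s.x[3:5]));print(s.fun)
s=fit(ob[:3],ln,[.472,-.362,.17,0,0]);print('s+t',s.x,np.degrees(s.x[3:5]));print(s.fun)
s=fit(ob[:2]+ob[3:],[],[.472,-.362,.17,0,0]);print('s+w',s.x,np.degrees(s.x[3:5]));print(s.fun)
E
```

```text
[ 0.4728 -0.3584  0.1654 -0.0106 -0.0345  0.7805  5.2216] [-0.6067 -1.9739]
[-0.023   0.0775  0.457  -1.556  -0.8966  0.422   0.0179 -2.2799 -0.2075
  3.997   0.2384 -1.3908  0.3016 -0.1428  0.1951  1.3054]
s+t [ 0.4736 -0.3594  0.1642 -0.0312 -0.0387  0.      0.    ] [-1.7866 -2.2195]
[ 0.4757  0.6051  0.3232 -0.6986 -0.6657  0.1494  0.0613  0.4773  0.
  0.    ]
s+w [ 0.4727 -0.3567  0.1646 -0.0102 -0.0433  0.7538  3.1093] [-0.5823 -2.4782]
[-0.5316  0.0369  0.2123 -1.3693  0.0601 -2.2974 -0.2068  4.0401  0.1938
 -1.5483  0.1884  0.7773]
```

>>> jog_arm --targets '[{"rotation": [-2.2, 0, 0], "translation": [0, 0, 0], "fingers": 1}, {"rotation": [0, 0, 0], "translation": [1, -0.16, 4], "fingers": 1}, {"rotation": [0, 0, 0], "translation": [1, -0.16, 4], "fingers": 1}, {"rotation": [0, 0, 0], "translation": [1, -0.16, 4], "fingers": 1}, {"rotation": [0, 0, 0], "translation": [1, -0.16, 4], "fingers": 1}, {"rotation": [0, 0, 0], "translation": [1, -0.16, 4], "fingers": 1}, {"rotation": [0, 0, 0], "translation": [1, -0.16, 4], "fingers": 1}, {"rotation": [0, 0, 0], "translation": [1, -0.16, 4], "fingers": 1}, {"rotation": [0, 0, 0], "translation": [1, -0.16, 4], "fingers": 1}, {"rotation": [0, 0, 0], "translation": [0, 0, 1.5], "fingers": 1}]'

```text
clock: 12.35
ee_pos: [0.5517, -0.0241, 0.2768]
orientation: [-0.694, 0.72, 0.001, -0.003]
force: [-0.1, -0.9, -1.6]
opening: 0.0208
```

>>> jog_arm --targets '[{"rotation": [0, 0, 0], "translation": [0, 0, 0], "fingers": 1}, {"rotation": [0, 0, 0], "translation": [0, 0, 0], "fingers": 1}, {"rotation": [0, 0, 0], "translation": [0, 0, 0], "fingers": 1}]'

```text
clock: 12.65
ee_pos: [0.5514, -0.029, 0.2783]
orientation: [-0.693, 0.721, -0.001, -0.0]
force: [0.3, -0.3, -1.1]
opening: 0.0206
```

```bash
python3 - <<'E'
from h import *
to([.5525,-.027,.28]); print(readout.sense()['moment'])
snap('scene','s7.png');snap('top','t7.png');snap('wrist','w7.png')
crop('s7.png','s7c.png',140,240,230,310,7)
crop('t7.png','t7c.png',150,220,240,310,9)
E
```

```text
t 12.65 ee [ 0.5514 -0.029   0.2783] F [ 0.3281 -0.2502 -1.1426] op 0.0205671214193741
R
 [[ 1.     -0.0011  0.0006]
 [-0.0007 -0.0389  0.9992]
 [-0.0011 -0.9992 -0.0389]]
shift cm [ 0.1139 -0.1767  0.1924]
[ 0.0421 -0.0136  0.0205]
```

View pics/s7c.png

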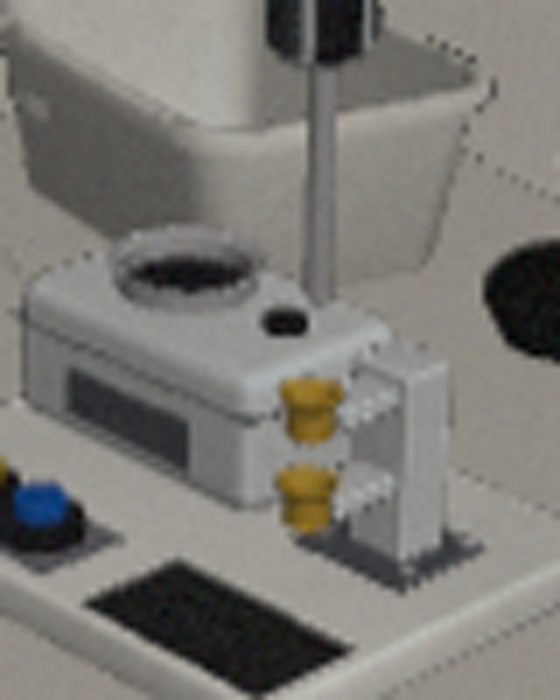

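View pics/t7c.png

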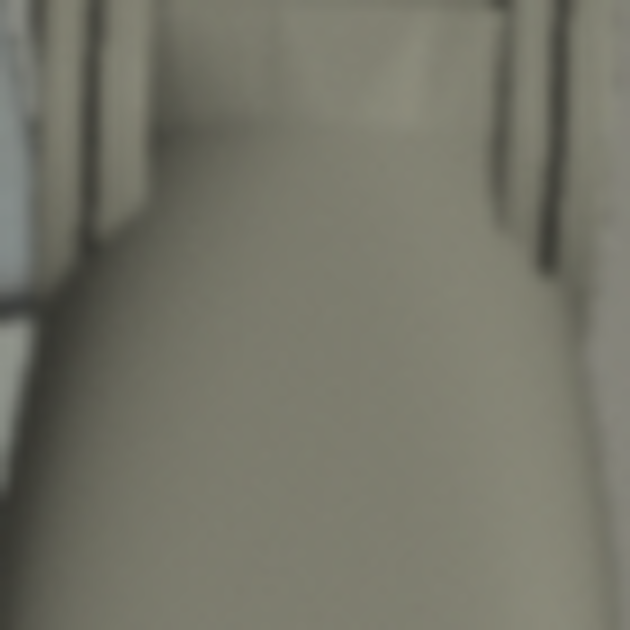

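View pics/w7.png

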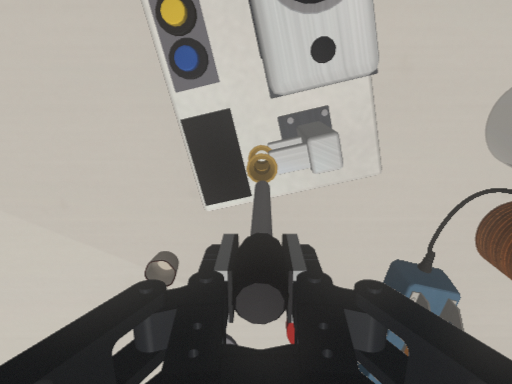

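```bash
python3 - <<'E'
from h import *
crop('w7.png','w7c.png',135,330,210,310,4)
crop('s7.png','s7d.png',145,220,260,295,9)
E
```

```text
(no output)
```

View pics/w7c.png

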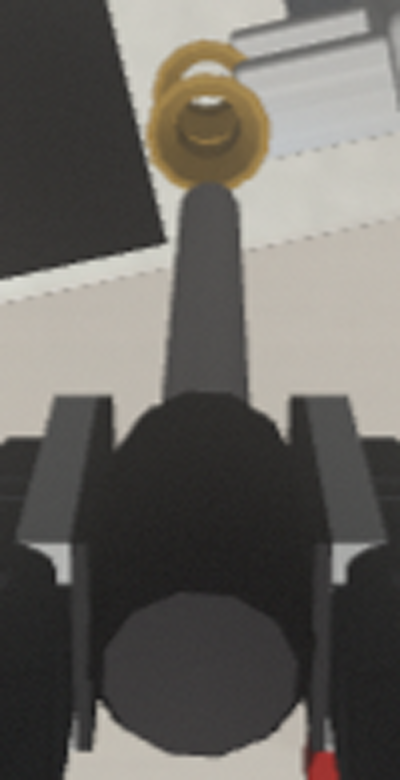

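View pics/s7d.png

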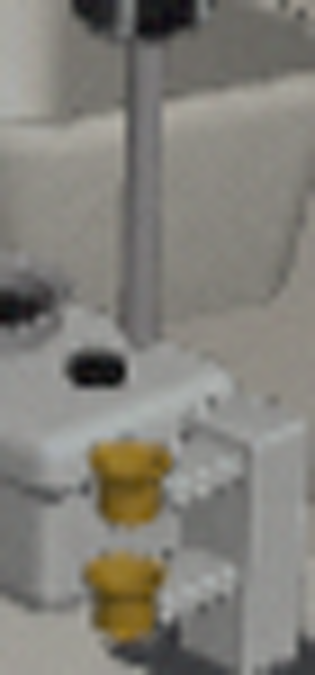

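```bash
python3 - <<'E'
from rod import *
np.set_printoptions(precision=4,suppress=True)
S=lambda x,y:un(x,y,145,260,9);W=lambda x,y:un(x,y,135,210,4)
ob=[('s7.png',*S(141,342),0),('s7.png',*S(147.5,38),.11),('w7.png',*W(201,675),.15),('w7.png',*W(207,430),.11),('w7.png',*W(209,193),.003)]
s=fit(ob,[],[.552,-.027,.17,0,0]);print(s.x,np.degrees(s.x[3:5]));print(s.fun)
for z in (.28,.166,.126,.062):print(z,proj('s7.png',[.5525,-.027,z]),proj('w7.png',[.5525,-.027,z]))
print('obs scene junction,tip,mouth,lowbot',S(147.5,38),S(141,342),S(131,453),S(126,635))
print('obs wrist',W(201,675),W(209,193),'mouth',W(208,133))
print('bush via wrist',onz('w7.png',*W(208,133),.126),'tip via wrist',onz('w7.png',*W(209,193),.167),'top via wrist',onz('w7.png',*W(201,675),.316))
V=np.load('pics/w7.png.npz')['V'];print('cam',-V[:3,:3].T@V[:3,3])
E
```

```text
[ 0.553  -0.0262  0.1687 -0.0098 -0.0029 -0.1043  2.6716] [-0.5617 -0.1666]
[-0.3111 -0.5578  0.0359 -1.649   0.1958 -2.7128 -0.4026  4.7254  0.2002
 -1.8457 -0.0261  0.6679]
0.28 [276.2699 146.7295] [262.1757 251.7517]
0.166 [274.9007 182.9627] [261.3962 182.5971]
0.126 [274.4437 195.0562] [261.2557 170.1356]
0.062 [273.7362 213.7814] [261.0924 155.6455]
obs scene junction,tip,mouth,lowbot (275.94444444444446, 148.77777777777777) (275.22222222222223, 182.55555555555554) (274.1111111111111, 194.88888888888889) (273.55555555555554, 215.11111111111111)
obs wrist (259.875, 303.375) (261.875, 182.875) mouth (261.625, 167.875)
bush via wrist [ 0.5528 -0.0249  0.126 ] tip via wrist [ 0.5529 -0.0269  0.167 ] top via wrist [ 0.5515 -0.0287  0.316 ]
cam [0.5516 0.0483 0.4175]
```

>>> jog_arm --targets '[{"rotation": [0, 0, 0], "translation": [-0.03, 1.5, 0.21], "fingers": 1}, {"rotation": [0, 0, 0], "translation": [0, 1.5, 0.06], "fingers": 1}, {"rotation": [0, 0, 0], "translation": [0, 0.5, 0.02], "fingers": 1}, {"rotation": [0, 0, 0], "translation": [0, 0, 0], "fingers": 1}, {"rotation": [0, 0, 0], "translation": [0, 0, 0], "fingers": 1}]'

```text
clock: 13.3
ee_pos: [0.5518, -0.0265, 0.2443]
orientation: [-0.693, 0.721, 0.0, 0.0]
force: [0.4, -0.4, -1.1]
opening: 0.0207
```

```bash
python3 - <<'E'
from h import *
to([.5525,-.027,.28]); print(readout.sense()['moment'])
snap('scene','s8.png');snap('wrist','w8.png')
crop('s8.png','s8d.png',155,220,250,305,9)
crop('w8.png','w8c.png',135,330,210,310,4)
E
```

```text
t 13.3 ee [ 0.5518 -0.0265  0.2443] F [ 0.4188 -0.4181 -1.0693] op 0.02070398434696891
R
 [[ 1.      0.0008 -0.0004]
 [ 0.0004 -0.0384  0.9993]
 [ 0.0008 -0.9993 -0.0384]]
shift cm [ 0.0725 -3.5684 -0.1888]
[ 0.0488 -0.0282  0.0116]
```

View pics/s8d.png

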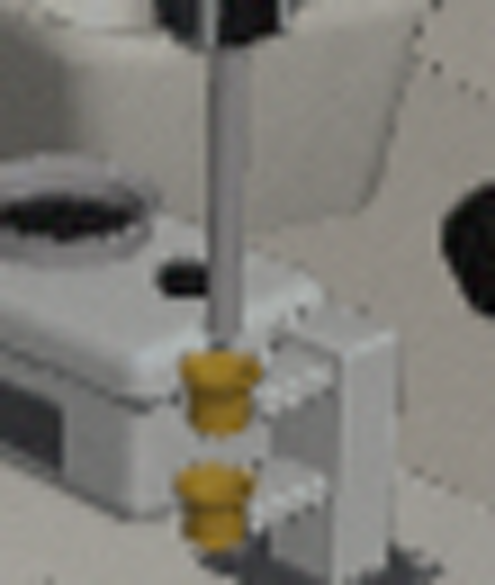

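View pics/w8c.png

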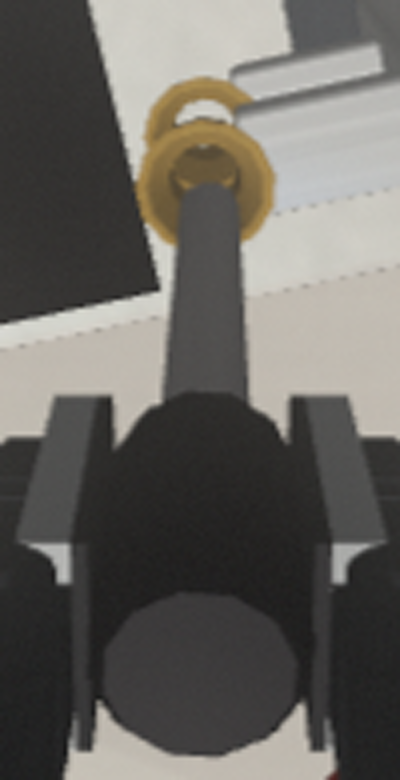

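>>> jog_arm --targets '[{"rotation": [0, 0, 0], "translation": [-0.05, 0.4, 0.14], "fingers": 1}, {"rotation": [0, 0, 0], "translation": [0, 0.5, 0.02], "fingers": 1}, {"rotation": [0, 0, 0], "translation": [0, 0.5, 0.02], "fingers": 1}, {"rotation": [0, 0, 0], "translation": [0, 0, 0], "fingers": 1}, {"rotation": [0, 0, 0], "translation": [0, 0, 0], "fingers": 1}]'

```text
clock: 13.9
ee_pos: [0.5509, -0.0248, 0.2293]
orientation: [-0.693, 0.721, 0.0, -0.001]
force: [-0.4, -0.5, -0.7]
opening: 0.0204
```

```bash
python3 - <<'E'
from h import *
to([.5525,-.027,.28]); print(readout.sense()['moment'])
E
```

```text
t 13.9 ee [ 0.5509 -0.0248  0.2293] F [-0.4443 -0.5326 -0.7454] op 0.02043932342534161
R
 [[ 1.     -0.0007 -0.0012]
 [ 0.0012 -0.0384  0.9993]
 [-0.0007 -0.9993 -0.0384]]
shift cm [ 0.1606 -5.0614 -0.4182]
[ 0.0304 -0.0449 -0.0416]
```

>>> jog_arm --targets '[{"rotation": [0, 0, 0], "translation": [0, 0.5, 0.02], "fingers": 1}, {"rotation": [0, 0, 0], "translation": [0, 0.5, 0.02], "fingers": 1}, {"rotation": [0, 0, 0], "translation": [0, 0.5, 0.02], "fingers": 1}, {"rotation": [0, 0, 0], "translation": [0, 0, 0], "fingers": 1}, {"rotation": [0, 0, 0], "translation": [0, 0, 0], "fingers": 1}]'

```text
clock: 14.4
ee_pos: [0.5509, -0.0248, 0.2143]
orientation: [-0.693, 0.721, 0.0, -0.001]
force: [-0.6, -0.0, -1.5]
opening: 0.0206
```

```bash
python3 - <<'E'
from h import *
to([.5525,-.027,.28]); print(readout.sense()['moment'])
snap('scene','s9.png');snap('wrist','w9.png')
crop('s9.png','s9d.png',155,220,250,305,9)
crop('w9.png','w9c.png',135,330,210,310,4)
E
```

```text
t 14.4 ee [ 0.5509 -0.0248  0.2143] F [-0.6285 -0.0066 -1.4713] op 0.020583361879040862
R
 [[ 1.     -0.0006 -0.0011]
 [ 0.0011 -0.0383  0.9993]
 [-0.0006 -0.9993 -0.0383]]
shift cm [ 0.1573 -6.5551 -0.4737]
[ 0.0082  0.0322 -0.0362]
```

View pics/s9d.png

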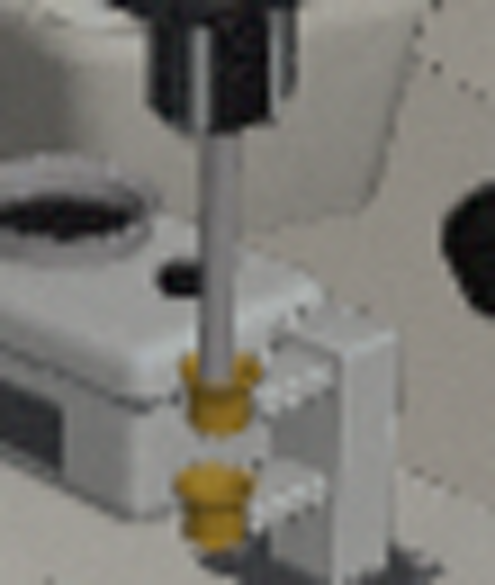

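View pics/w9c.png

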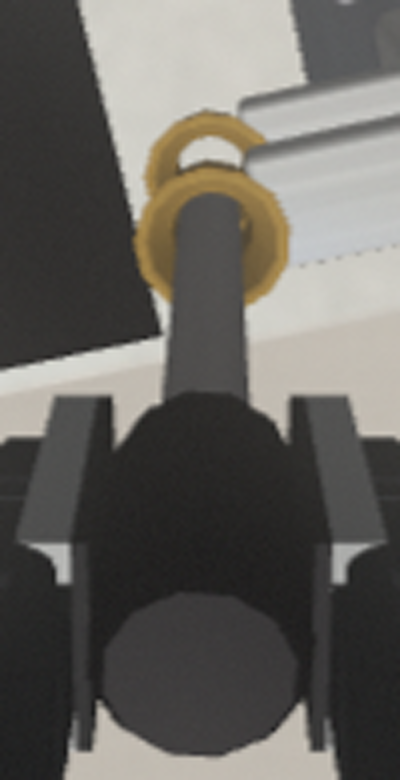

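No contact force so far. In the wrist view the rod enters slightly left of the mouth centre at (213,235), so I'll shift +0.5 mm in x and continue.

>>> jog_arm --targets '[{"rotation": [0, 0, 0], "translation": [0.05, 0.5, 0.02], "fingers": 1}, {"rotation": [0, 0, 0], "translation": [0, 0.5, 0.02], "fingers": 1}, {"rotation": [0, 0, 0], "translation": [0, 0.5, 0.02], "fingers": 1}, {"rotation": [0, 0, 0], "translation": [0, 0.5, 0.02], "fingers": 1}, {"rotation": [0, 0, 0], "translation": [0, 0, 0], "fingers": 1}, {"rotation": [0, 0, 0], "translation": [0, 0, 0], "fingers": 1}]'

```text
clock: 15.1
ee_pos: [0.5514, -0.0247, 0.1943]
orientation: [-0.693, 0.721, 0.0, -0.001]
force: [0.2, 0.1, -1.8]
opening: 0.021
```

```bash
python3 - <<'E'
from h import *
to([.5525,-.027,.28]); print(readout.sense()['moment'])
snap('scene','s10.png');snap('wrist','w10.png')
crop('s10.png','s10d.png',155,220,250,305,9)
crop('w10.png','w10c.png',135,330,210,310,4)
E
```

```text
t 15.1 ee [ 0.5514 -0.0247  0.1943] F [ 0.2021  0.1188 -1.7859] op 0.021022370374355077
R
 [[ 1.     -0.0005 -0.0011]
 [ 0.0011 -0.0383  0.9993]
 [-0.0006 -0.9993 -0.0383]]
shift cm [ 0.1074 -8.5511 -0.554 ]
[ 0.0953 -0.0005 -0.0417]
```

View pics/s10d.png

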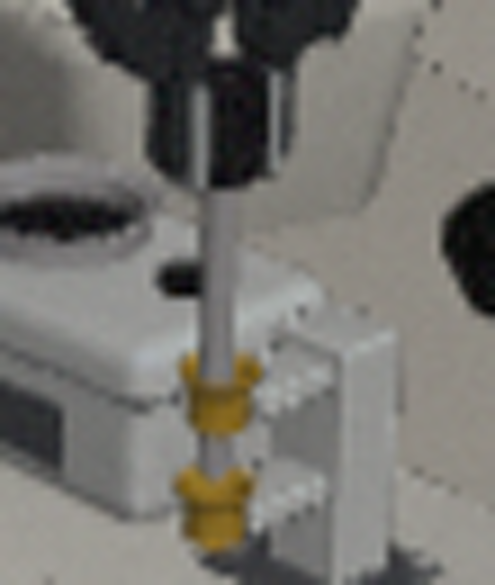

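View pics/w10c.png

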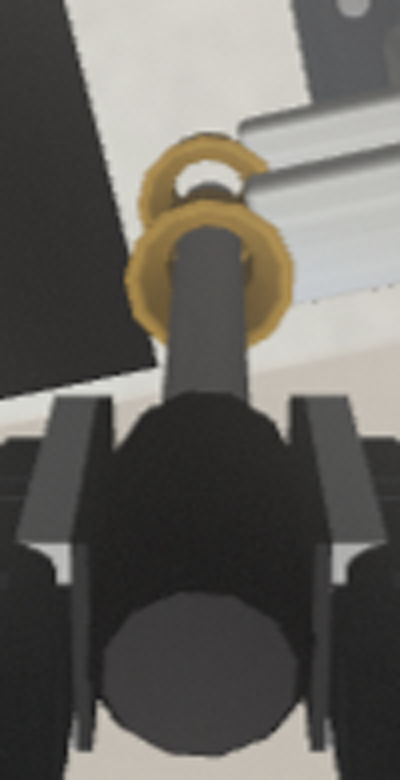

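The rod is through the upper bush, centred in its bore at (210,250) in the wrist view, and its tip is entering the lower mouth. I'll go on down.

>>> jog_arm --targets '[{"rotation": [0, 0, 0], "translation": [0, 0.4, 0.015], "fingers": 1}, {"rotation": [0, 0, 0], "translation": [0, 0.4, 0.015], "fingers": 1}, {"rotation": [0, 0, 0], "translation": [0, 0.4, 0.015], "fingers": 1}, {"rotation": [0, 0, 0], "translation": [0, 0, 0], "fingers": 1}, {"rotation": [0, 0, 0], "translation": [0, 0, 0], "fingers": 1}]'

```text
clock: 15.7
ee_pos: [0.5514, -0.0248, 0.1823]
orientation: [-0.693, 0.721, 0.0, -0.001]
force: [0.0, 0.8, -1.7]
opening: 0.0203
```

>>> jog_arm --targets '[{"rotation": [0, 0, 0], "translation": [0, 0.4, 0.015], "fingers": 1}, {"rotation": [0, 0, 0], "translation": [0, 0.4, 0.015], "fingers": 1}, {"rotation": [0, 0, 0], "translation": [0, 0.4, 0.015], "fingers": 1}, {"rotation": [0, 0, 0], "translation": [0, 0, 0], "fingers": 1}, {"rotation": [0, 0, 0], "translation": [0, 0, 0], "fingers": 1}]'

```text
clock: 16.2
ee_pos: [0.5514, -0.0248, 0.1703]
orientation: [-0.693, 0.721, 0.0, -0.001]
force: [-0.1, 0.1, -2.3]
opening: 0.0207
```

```bash
python3 - <<'E'
from h import *
to([.5525,-.027,.28]); print(readout.sense()['moment'])
snap('scene','s11.png');snap('wrist','w11.png')
crop('s11.png','s11d.png',155,220,250,305,9)
crop('w11.png','w11c.png',135,330,210,310,4)
E
```

```text
t 16.2 ee [ 0.5514 -0.0248  0.1703] F [-0.0879  0.1369 -2.2828] op 0.020673512004098702
R
 [[ 1.     -0.0005 -0.0011]
 [ 0.001  -0.0385  0.9993]
 [-0.0005 -0.9993 -0.0385]]
shift cm [  0.105  -10.953   -0.6378]
[-0.11   -0.0233  0.0319]
```

View pics/s11d.png

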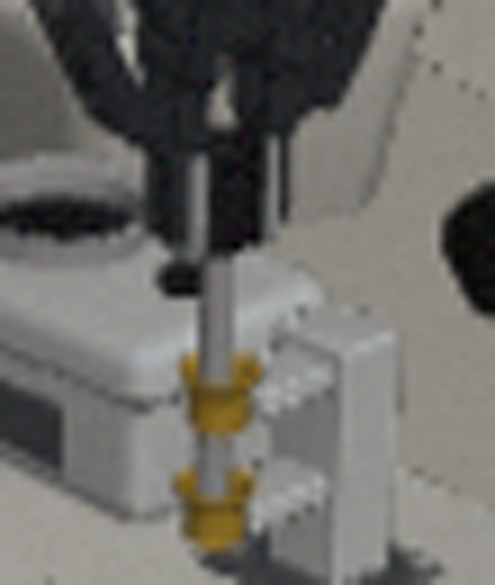

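View pics/w11c.png

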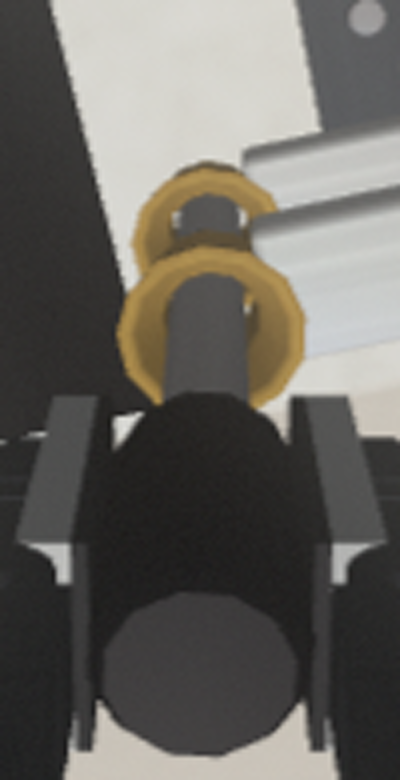

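The rod is in both bushes and contact-free. At the grasp the tip rested on the hole floor (z 0.010) with the TCP at 0.1196, so the tip lies 0.1096 below the TCP. The target TCP height is therefore 0.1556.

>>> jog_arm --targets '[{"rotation": [0, 0, 0], "translation": [0, 0.4, 0.015], "fingers": 1}, {"rotation": [0, 0, 0], "translation": [0, 0.4, 0.015], "fingers": 1}, {"rotation": [0, 0, 0], "translation": [0, 0.4, 0.015], "fingers": 1}, {"rotation": [0, 0, 0], "translation": [0.02, 0.27, 0.01], "fingers": 1}, {"rotation": [0, 0, 0], "translation": [0, 0, 0], "fingers": 1}, {"rotation": [0, 0, 0], "translation": [0, 0, 0], "fingers": 1}, {"rotation": [0, 0, 0], "translation": [0, 0, 0], "fingers": 1}]'

```text
clock: 17.0
ee_pos: [0.5516, -0.0249, 0.1558]
orientation: [-0.693, 0.721, 0.0, -0.0]
force: [-0.5, -1.7, -2.4]
opening: 0.0206
```

```bash
python3 - <<'E'
from h import *
to([.5525,-.027,.28]); print(readout.sense()['moment'])
snap('scene','s12.png');snap('wrist','w12.png');snap('top','t12.png')
crop('s12.png','s12d.png',155,230,245,310,9)
crop('w12.png','w12c.png',135,330,210,310,4)
for z in(.126,.062,.046,.03): print(z,[ (np.array(proj('s12.png',[.5525,-.0265,z]))-[245,155])*9+4])
E
```

```text
t 17.0 ee [ 0.5516 -0.0249  0.1558] F [-0.5196 -1.7095 -2.3814] op 0.020598417820758316
R
 [[ 1.     -0.0003 -0.001 ]
 [ 0.001  -0.0385  0.9993]
 [-0.0004 -0.9993 -0.0385]]
shift cm [  0.0829 -12.4061  -0.6902]
[-0.1796  0.0318 -0.005 ]
0.126 [array([268.1794, 363.952 ])]
0.062 [array([261.8292, 532.4424])]
0.046 [array([260.2808, 573.5248])]
0.03 [array([258.7477, 614.2034])]
```

View pics/s12d.png

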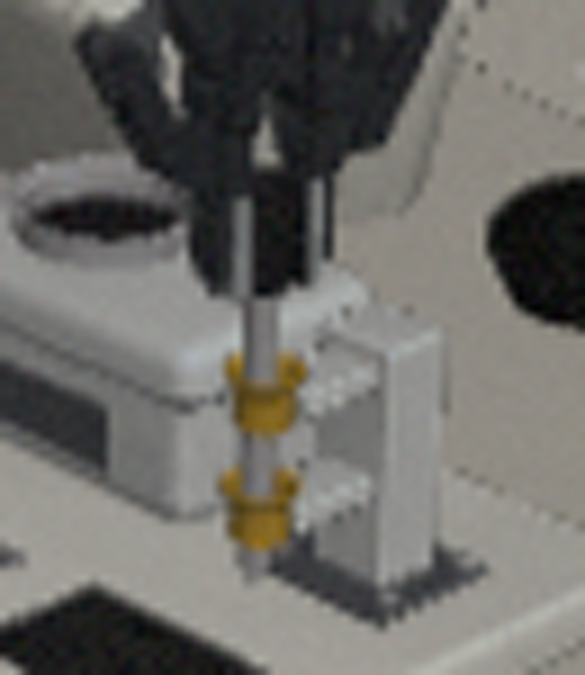

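View pics/w12c.png

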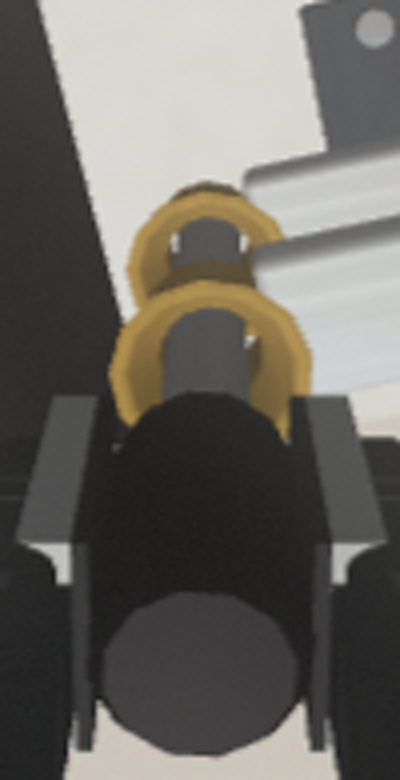

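View pics/s12.png

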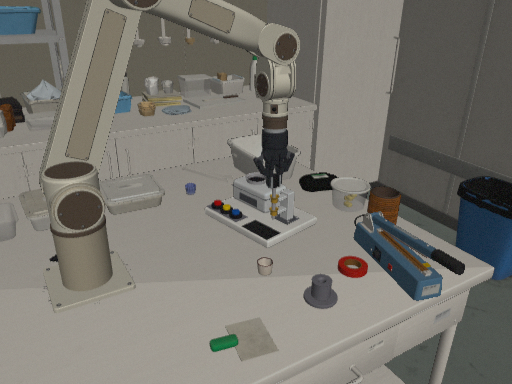

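The tip shows below the lower bush at (252,580), around z 0.043–0.046. A small −y force suggests it is grazing the +y side of the bore, so I'll ease it by 0.8 mm and up 1 mm.

>>> jog_arm --targets '[{"rotation": [0, 0, 0], "translation": [0.03, -0.05, -0.04], "fingers": 1}, {"rotation": [0, 0, 0], "translation": [0, -0.05, -0.04], "fingers": 1}, {"rotation": [0, 0, 0], "translation": [0, 0, 0], "fingers": 1}, {"rotation": [0, 0, 0], "translation": [0, 0, 0], "fingers": 1}, {"rotation": [0, 0, 0], "translation": [0, 0, 0], "fingers": 1}, {"rotation": [0, 0, 0], "translation": [0, 0, 0], "fingers": 1}]'

```text
clock: 17.75
ee_pos: [0.552, -0.0255, 0.1569]
orientation: [-0.693, 0.721, 0.0, -0.0]
force: [0.5, 0.1, -1.3]
opening: 0.0207
```

```bash
python3 - <<'E'
from h import *
to([.5525,-.027,.28]); print(readout.sense()['moment'])
snap('scene','s13.png')
crop('s13.png','s13d.png',155,230,245,310,9)
s=readout.sense();print(s['force'],s['moment'])
E
```

```text
t 17.75 ee [ 0.552  -0.0255  0.1569] F [ 0.475   0.104  -1.3475] op 0.02074101881696654
R
 [[ 1.      0.0001 -0.0012]
 [ 0.0012 -0.0383  0.9993]
 [ 0.     -0.9993 -0.0383]]
shift cm [  0.0455 -12.2981  -0.6216]
[0.0528 0.0131 0.0007]
[-0.0727  0.2587 -1.3494] [ 0.0152 -0.0066  0.0714]
```

View pics/s13d.png

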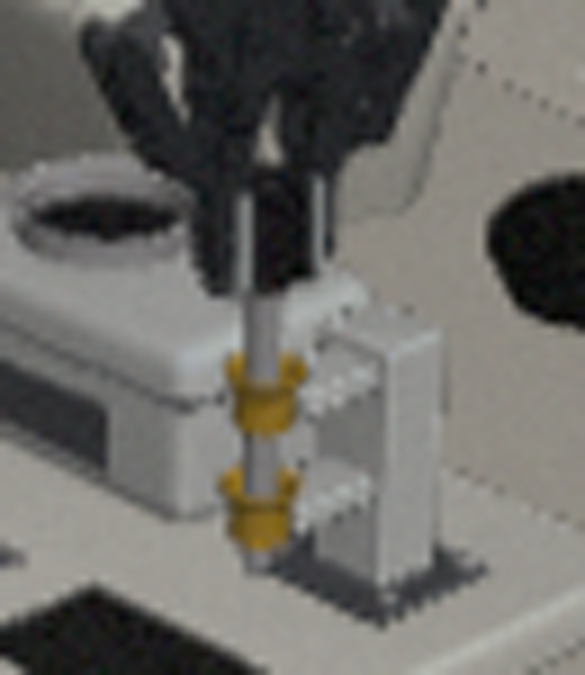

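Contact is gone: only the rod's weight shows on the wrist, and the tip at (257,572) matches the predicted row 573 for z = 0.046. Handing in.

```bash
python3 -c "
from workcell import hand_in; print(hand_in())"
```

```text
the job is handed in; nothing more can be done
None
```

I pressed the red, yellow and blue keys in that order while the rod was still in its stand. I then took the rod by its handle, straightened it and brought it down through both bushes. It is still held there, with its end in the gap above the base plate, and the job was handed in at about 18 s.

- **Keys:** each was pushed to its stop, with 18–22 N at the end. The pictures showed yellow and blue down with the other keys up; red was judged from force and travel alone.
- **Rod tilt:** the rod came out of the stand leaning about 2°, so I turned the gripper by 2.2° to bring it upright. The fit above the bush then showed a lean of about 0.6° or less.
- **Final position:** the lower end is at about z = 0.046–0.047 m, against 0.046 m for the middle of the gap. The last camera view agrees.
- **Contact:** the rod had lightly touched a bore (about 1.7 N). I moved it 0.8 mm sideways and up 1 mm, and the last reading showed only the rod's weight, about 1.3 N.
- **Disagreement:** the wrist camera differed from the other two by about 1–2 mm, so I used it only for relative alignment.
- **Bystanders:** the two cups and the tape roll look unmoved in the scene pictures.

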